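# Set four ornament blocks in the composing stick, in mirror order

## Task

The four ornament blocks stand in the wooden rack in the order in which they shall print, and printing swaps left and right: set them, ornament up, in the steel composing stick in the reverse order as you face the bench, the block from the rack's right end furthest left by the head, and so on. Stand each flat on the stick's floor and square to it, then slide the knee up against the row so that the line is closed up snug, and let go.

Things in the scene. Friction and masses are not known exactly. Their poses are not given: they have to be found in the camera images.
- block_dot: Loose maple printing block, 46 mm deep (x), 38 mm along the row (y), 23.3 mm tall; raised black ornament on top: a solid round dot, 29 mm across. Origin: centre of underside, z up. 50 g. The top 2 mm are ornament. Starts in a bay of the wooden rack, nick to the front. Grip front and back (across 46 mm), fingertips 7 mm or more above its underside to clear ribs and rail 5 mm high.
- block_ring: Loose maple printing block, 46 mm deep (x), 38 mm along the row (y), 23.3 mm tall; raised black ornament on top: a ring, 30 mm across with a hole of 19 mm. Origin: centre of underside, z up. 50 g. The top 2 mm are ornament. Starts in a bay of the wooden rack, nick to the front. Grip front and back (across 46 mm), fingertips 7 mm or more above its underside to clear ribs and rail 5 mm high.
- block_cross: Loose maple printing block, 46 mm deep (x), 38 mm along the row (y), 23.3 mm tall; raised black ornament on top: a cross with equal arms, 31 mm across. Origin: centre of underside, z up. 50 g. The top 2 mm are ornament. Starts in a bay of the wooden rack, nick to the front. Grip front and back (across 46 mm), fingertips 7 mm or more above its underside to clear ribs and rail 5 mm high.
- block_rules: Loose maple printing block, 46 mm deep (x), 38 mm along the row (y), 23.3 mm tall; raised black ornament on top: two parallel bars, each 32 mm long, side by side. Origin: centre of underside, z up. 50 g. The top 2 mm are ornament. Starts in a bay of the wooden rack, nick to the front. Grip front and back (across 46 mm), fingertips 7 mm or more above its underside to clear ribs and rail 5 mm high.
- card_dot: Specimen card in a brass holder, 35x44x2 mm, printed with a solid round dot, fixed on the rack's front ledge before the bay where that block starts (its centre 67 mm along the card's +x, same height). Axes: x to the rack's back, y to its left along the row, z up. Bays every 54 mm. Rack: fixed wooden board 128x232x8 mm, ribs 5 mm high.
- card_ring: Specimen card in a brass holder, 35x44x2 mm, printed with a ring, fixed on the rack's front ledge before the bay where that block starts (its centre 67 mm along the card's +x, same height). Axes: x to the rack's back, y to its left along the row, z up. Bays every 54 mm. Rack: fixed wooden board 128x232x8 mm, ribs 5 mm high.
- card_cross: Specimen card in a brass holder, 35x44x2 mm, printed with a cross with equal arms, fixed on the rack's front ledge before the bay where that block starts (its centre 67 mm along the card's +x, same height). Axes: x to the rack's back, y to its left along the row, z up. Bays every 54 mm. Rack: fixed wooden board 128x232x8 mm, ribs 5 mm high.
- card_rules: Specimen card in a brass holder, 35x44x2 mm, printed with two parallel bars, fixed on the rack's front ledge before the bay where that block starts (its centre 67 mm along the card's +x, same height). Axes: x to the rack's back, y to its left along the row, z up. Bays every 54 mm. Rack: fixed wooden board 128x232x8 mm, ribs 5 mm high.
- stick: Steel composing stick: fixed tray, 64 mm (x) by 274 mm (y), open in front. Origin: centre of underside; x to its back, y to its left. Floor top z = 0.003. Back rail: inner face x = 0.028, top z = 0.008. Head: fixed plate at its left end, inner face y = 0.127, 21 mm high. The blocks stand in a row between head and knee, block x along stick x, centred on x = 0.
- knee (a joint): Sliding end plate right of the row, 21 mm high: m of slide towards the head (stick +y), 0 to 0.008 at the start; 1.5 N moves it, it stays put. Its face is at stick y = -0.077 + value; four blocks tight need 152 mm: value 0.052. Grip: upright brass knob, 16 mm diameter, at stick x = 0, y = -0.101 + value, straight from z = 0.025 to its top at 0.046.
Mind the look-alikes: they are no part of the job. What is shaped like the block_rules but blue is not meant.

How it is judged (in metres and radians):
At the end, for the whole second after the job is handed in: All four blocks stand in the stick in the reverse of their rack order, ornament up, flat on its floor, square within 0.14 rad, within 10 mm of its long centre line; the knee has closed the line (value over 0.047, under 5 mm of play in all); all is let go and at rest (x of block_dot in the frame of stick between -0.01 and 0.01 m and y of block_dot in the frame of stick between -0.02 and 0.115 m and z of block_dot in the frame of stick between 0.0005 and 0.0055 m and angle between each of block_dot, block_ring, block_cross, block_rules's own z axis and vertical below 0.08 rad and angle between the x axis of each of block_dot, block_ring, block_cross, block_rules and the x axis of stick, either way round below 0.14 rad and linear speed of each of block_dot, block_ring, block_cross, block_rules below 0.01 m/s and contact force between each of block_dot, block_ring, block_cross, block_rules and the fingers below 0.05 N and x of block_ring in the frame of stick between -0.01 and 0.01 m and y of block_ring in the frame of stick between -0.02 and 0.115 m and z of block_ring in the frame of stick between 0.0005 and 0.0055 m and x of block_cross in the frame of stick between -0.01 and 0.01 m and y of block_cross in the frame of stick between -0.02 and 0.115 m and z of block_cross in the frame of stick between 0.0005 and 0.0055 m and x of block_rules in the frame of stick between -0.01 and 0.01 m and y of block_rules in the frame of stick between -0.02 and 0.115 m and z of block_rules in the frame of stick between 0.0005 and 0.0055 m and ((y of card_dot in the frame of card_ring above 0.02 m and ((y of block_dot in the frame of stick below 0.0865 m and y of block_ring in the frame of stick above 0.0865 m) or (y of block_dot in the frame of stick below 0.0485 m and y of block_ring in the frame of stick above 0.0485 m) or (y of block_dot in the frame of stick below 0.0105 m and y of block_ring in the frame of stick above 0.0105 m))) or (y of card_dot in the frame of card_ring below -0.02 m and ((y of block_ring in the frame of stick below 0.0865 m and y of block_dot in the frame of stick above 0.0865 m) or (y of block_ring in the frame of stick below 0.0485 m and y of block_dot in the frame of stick above 0.0485 m) or (y of block_ring in the frame of stick below 0.0105 m and y of block_dot in the frame of stick above 0.0105 m)))) and ((y of card_dot in the frame of card_cross above 0.02 m and ((y of block_dot in the frame of stick below 0.0865 m and y of block_cross in the frame of stick above 0.0865 m) or (y of block_dot in the frame of stick below 0.0485 m and y of block_cross in the frame of stick above 0.0485 m) or (y of block_dot in the frame of stick below 0.0105 m and y of block_cross in the frame of stick above 0.0105 m))) or (y of card_dot in the frame of card_cross below -0.02 m and ((y of block_cross in the frame of stick below 0.0865 m and y of block_dot in the frame of stick above 0.0865 m) or (y of block_cross in the frame of stick below 0.0485 m and y of block_dot in the frame of stick above 0.0485 m) or (y of block_cross in the frame of stick below 0.0105 m and y of block_dot in the frame of stick above 0.0105 m)))) and ((y of card_dot in the frame of card_rules above 0.02 m and ((y of block_dot in the frame of stick below 0.0865 m and y of block_rules in the frame of stick above 0.0865 m) or (y of block_dot in the frame of stick below 0.0485 m and y of block_rules in the frame of stick above 0.0485 m) or (y of block_dot in the frame of stick below 0.0105 m and y of block_rules in the frame of stick above 0.0105 m))) or (y of card_dot in the frame of card_rules below -0.02 m and ((y of block_rules in the frame of stick below 0.0865 m and y of block_dot in the frame of stick above 0.0865 m) or (y of block_rules in the frame of stick below 0.0485 m and y of block_dot in the frame of stick above 0.0485 m) or (y of block_rules in the frame of stick below 0.0105 m and y of block_dot in the frame of stick above 0.0105 m)))) and ((y of card_ring in the frame of card_cross above 0.02 m and ((y of block_ring in the frame of stick below 0.0865 m and y of block_cross in the frame of stick above 0.0865 m) or (y of block_ring in the frame of stick below 0.0485 m and y of block_cross in the frame of stick above 0.0485 m) or (y of block_ring in the frame of stick below 0.0105 m and y of block_cross in the frame of stick above 0.0105 m))) or (y of card_ring in the frame of card_cross below -0.02 m and ((y of block_cross in the frame of stick below 0.0865 m and y of block_ring in the frame of stick above 0.0865 m) or (y of block_cross in the frame of stick below 0.0485 m and y of block_ring in the frame of stick above 0.0485 m) or (y of block_cross in the frame of stick below 0.0105 m and y of block_ring in the frame of stick above 0.0105 m)))) and ((y of card_ring in the frame of card_rules above 0.02 m and ((y of block_ring in the frame of stick below 0.0865 m and y of block_rules in the frame of stick above 0.0865 m) or (y of block_ring in the frame of stick below 0.0485 m and y of block_rules in the frame of stick above 0.0485 m) or (y of block_ring in the frame of stick below 0.0105 m and y of block_rules in the frame of stick above 0.0105 m))) or (y of card_ring in the frame of card_rules below -0.02 m and ((y of block_rules in the frame of stick below 0.0865 m and y of block_ring in the frame of stick above 0.0865 m) or (y of block_rules in the frame of stick below 0.0485 m and y of block_ring in the frame of stick above 0.0485 m) or (y of block_rules in the frame of stick below 0.0105 m and y of block_ring in the frame of stick above 0.0105 m)))) and ((y of card_cross in the frame of card_rules above 0.02 m and ((y of block_cross in the frame of stick below 0.0865 m and y of block_rules in the frame of stick above 0.0865 m) or (y of block_cross in the frame of stick below 0.0485 m and y of block_rules in the frame of stick above 0.0485 m) or (y of block_cross in the frame of stick below 0.0105 m and y of block_rules in the frame of stick above 0.0105 m))) or (y of card_cross in the frame of card_rules below -0.02 m and ((y of block_rules in the frame of stick below 0.0865 m and y of block_cross in the frame of stick above 0.0865 m) or (y of block_rules in the frame of stick below 0.0485 m and y of block_cross in the frame of stick above 0.0485 m) or (y of block_rules in the frame of stick below 0.0105 m and y of block_cross in the frame of stick above 0.0105 m)))) and value of joint knee above 0.047 m and velocity of joint knee below 0.005 m/s); the robot touches nothing.
It also fails if it takes over 104 s, if anything falls off the work surface, if the arm or the gripper's body presses on something with over 40 N, if the wrist force passes 120 N, or if a joint passes its speed limit or range.

## Robot

A 7-joint arm with a two-finger parallel gripper is mounted at the origin on a cart in front of the work surface, level with it; the furniture and walls round the work are solid. World frame = base frame: x ahead of the robot, y to its left, z up, the work surface at z = 0. Lengths are in mm, angles in degrees, forces in N, time in s.
With the tool pointing down it reaches from about 425 to 825 mm from the base axis. Payload 3.6 kg.
Tool frame: the origin (TCP) lies between the finger pads; the fingertips stand 8 mm ahead of it and the grasp point (between the pads) lies 11 mm behind it; z points along the fingers, y is the line along which they close (so a half turn about z gives the same grasp; the last joint's range is limited). The gripper opens to 93 mm and grips with 3 to 60 N. Pads are 15 mm wide; open, the fingers measure 128 mm over their backs; the gripper's body (75 mm by 188 mm) begins 65 mm behind the grasp point.
Start: joints at [-64.945, 35.231, -0.722, 81.555, 0.464, 63.22, -2.315], TCP at [290.741, 581.319, 226.64] pointing down, gripper open.
Joint ranges: [-178.69, 178.69], [-17.37, 117.87], [-77.05, 75.6], [15.02, 138.74], [-78.02, 258.01], [0.78, 113.62], [-162.83, 162.83]. Speed limits (degrees/s): [159.86, 159.86, 180, 180, 180, 180, 180].

## Interface

Orientations are given as [roll, pitch, yaw] about the fixed x, y, z axes, in that order (R = Rz(yaw) Ry(pitch) Rx(roll)).
In Python, from rig import arm gives the robot as it stands.
- The arm moves only by the tool play_rows, never from a script. Its argument "motion" is text: rows parted by semicolons, each of 7 numbers parted by spaces: the shift along the world's x, y, z in mm, then the turn, a rotation vector about the world's x, y, z in degrees, then the opening, from 0 (shut) to 1 (fully open). A call has 1 to 8 rows; each row is the pose to reach, as a shift and turn from the pose commanded when the call began; what a row does not reach only later rows make up. A row lasts 1/12 s, in which the tool goes at most 41.7 mm and 7.16 degrees, less where a joint would pass 70% of its speed; a pose out of reach is approached as far as the arm can. A call with a gripper value outside its range is refused whole. The fingers move at their own pace and stop on an object; the grip force is fixed at half the most. Time passes only in rows, so rows that repeat a pose let the fingers close. It gives the time, the measured TCP pose, the force, the opening and the grip force at its end, in the units of the state.
- arm.observe(): the state, without advancing time (a new reading comes with each control period).
- arm.read_camera(name): name is "scene" or "side" or "wrist"; returns the picture (400x640x3 uint8, red, green, blue); there is no depth.
- arm.get_calibration(name): a dict with "mtx" (3x3 intrinsics, pixels), "R" (3x3) and "t" (3): a world point X has camera coordinates R X + t. Camera axes: x right, y down, z forward; pixel columns grow to the right and rows downward; lengths in mm; the calibration is good to about 2 mm. The wrist camera is an equidistant fisheye: a pixel r from the principal point sees the ray r / f radians off the axis. A picture is of the moment at which its call begins: read the wrist's pose just before it. get_calibration takes no time and is no camera call; for the wrist camera it gives the pose at the moment of the call.
- arm.finish_job(): hands the job in; it is judged then, once.
The state is a dict: "time": time; "qpos": joint angles; "joint_vel": joint speeds; "effort": joint torques, N m; "tcp_pos": TCP position; "tcp_rot": TCP orientation; "ft_force": force on the tool from outside, world axes, zero at the start; "ft_torque": the same for the moment, N m; "opening": opening from 0.0 (shut) to 1.0 (fully open); "grasp_force": force on a finger pad.
Only numpy, scipy, OpenCV 4.12 (cv2) and the standard library are available. Lean on these libraries where they do the work, as an engineer would, in place of code of your own. Each camera call takes 0.05 s, during which the arm holds its last target. There are 200 camera calls.

## Working session

There is one attempt and no reset: what is moved stays moved. The work goes in short steps, Python scripts to look and compute and a tool call to move; the robot and the scene stay as the last step left them, time stands still between calls to the robot, and variables do not carry over. Pictures are saved under pics/ and viewed, at most 14 in all, crops included, and the job is handed in when it is done.

Besides the shell and the picture viewer there is one more tool, called after "Emit:" by a JSON object that holds its "method" and its "body", one argument or row to a line. play_rows: Moves the arm, as the interface text tells. Its arguments: {"type":"object","properties":{"motion":{"type":"string"}},"required":["motion"]}

```bash
mkdir -p pics; ls; python3 - <<'E'
from rig import arm
import cv2,numpy as np
s=arm.observe();print(s)
for n in("scene","side"):
    im=arm.read_camera(n);cv2.imwrite(f"pics/{n}0.png",im[:,:,::-1]);c=arm.get_calibration(n);print(n,c)
E
```

```text
pics
{'time': 0.0, 'qpos': array([-64.94746818,  35.28978672,  -0.72042674,  81.64018978,
         0.46559142,  63.21984825,  -2.31469814]), 'joint_vel': array([-0.04708921, -0.02539634,  0.01600221, -0.03367738,  0.06351016,
       -0.037425  , -0.01965076]), 'effort': array([-3.23439247e-05, -4.58935690e+01,  2.09285156e-01, -1.65744174e+01,
       -6.11214526e-02,  2.04866548e-02,  2.15894211e-04]), 'tcp_pos': array([290.42256102, 580.6501052 , 225.48175996]), 'tcp_rot': array([-1.79853155e+02,  4.85553390e-03,  1.53431679e+02]), 'ft_force': array([-0.41418842, -0.76050382,  0.12774597]), 'ft_torque': array([ 0.00571164,  0.06039023, -0.01611451]), 'grasp_force': 0.0, 'opening': 0.9972781332726037}
scene {'mtx': array([[368.26443392,   0.        , 319.2587571 ],
       [  0.        , 368.26443392, 196.88137372],
       [  0.        ,   0.        ,   1.        ]]), 'R': array([[ 0.50859716, -0.86087218,  0.01510023],
       [-0.6058606 , -0.37028926, -0.70414402],
       [ 0.61176945,  0.34897701, -0.7098966 ]]), 't': array([-260.00764099,  305.35243897,  616.46303388])}
side {'mtx': array([[459.09477917,   0.        , 311.98938456],
       [  0.        , 459.09477917, 203.29033451],
       [  0.        ,   0.        ,   1.        ]]), 'R': array([[ 0.9997515 ,  0.0096086 , -0.02011484],
       [-0.00842682, -0.6724805 , -0.74006687],
       [-0.02063784,  0.74005247, -0.67223242]]), 't': array([-469.58173454,   35.32315187, 1097.55250034])}
```

View pics/scene0.png

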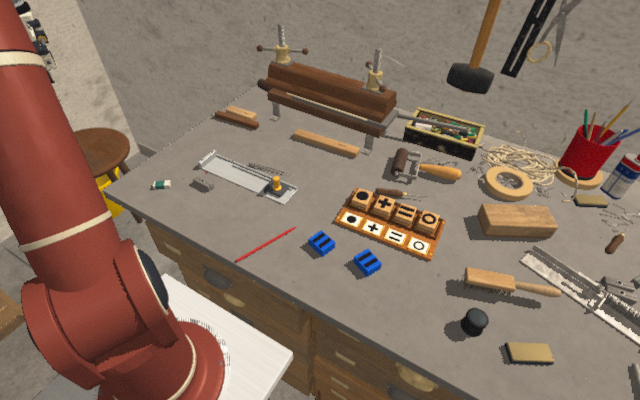

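View pics/side0.png

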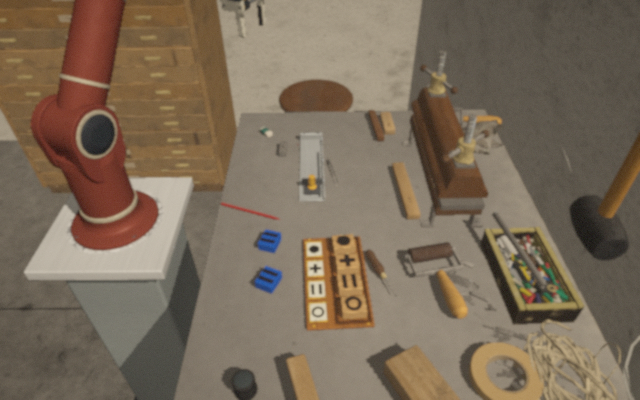

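Rack order from the left, in the scene picture: dot (363,197), cross (385,203), rules (406,212), ring (429,218), with matching cards in front. The stick runs from its head at (208,163) to the brass knob at (277,183). Look-alikes for block_rules: wooden block with bars (406,212), its card (397,238, only printed), and blue blocks (321,243) and (367,262). I choose the wooden block at (406,212).

```bash
cat > h.py <<'E'
import numpy as np,cv2
from rig import arm
def ray(c,uv,fish=False):
    K=c['mtx'];x=(uv[0]-K[0,2])/K[0,0];y=(uv[1]-K[1,2])/K[1,1]
    if fish:
        r=np.hypot(x,y);d=np.array([x/r*np.sin(r),y/r*np.sin(r),np.cos(r)]) if r>0 else np.array([0,0,1.])
    else:d=np.array([x,y,1.])
    R=c['R'];return -R.T@c['t'],R.T@d
def onz(c,uv,z,fish=False):
    o,d=ray(c,uv,fish);return o+d*(z-o[2])/d[2]
def proj(c,P,fish=False):
    p=c['R']@np.asarray(P,float)+c['t'];K=c['mtx']
    if fish:
        n=np.hypot(p[0],p[1]);t=np.arctan2(n,p[2]);q=p[:2]/n*t
    else:q=p[:2]/p[2]
    return q*K[0,0]+K[:2,2]
def blobs(mask,amin,amax):
    n,l,st,ce=cv2.connectedComponentsWithStats(mask.astype(np.uint8));return [(ce[i],st[i,4]) for i in range(1,n) if amin<=st[i,4]<=amax]
E
python3 - <<'E'
from h import *
for n,box in(("scene",(320,180,450,270)),("side",(296,225,375,335))):
    c=arm.get_calibration(n);im=cv2.imread(f"pics/{n}0.png");x0,y0,x1,y1=box
    m=np.zeros(im.shape[:2],bool);m[y0:y1,x0:x1]=(im.min(2)>170)[y0:y1,x0:x1]
    m=cv2.morphologyEx(m.astype(np.uint8),cv2.MORPH_CLOSE,np.ones((5,5)))
    for ce,a in blobs(m,20,900):print(n,'card',ce.round(1),a,onz(c,ce,10).round(1))
    hsv=cv2.cvtColor(im,cv2.COLOR_BGR2HSV)
    m=(hsv[...,0]>15)&(hsv[...,0]<32)&(hsv[...,1]>150)&(hsv[...,2]>120)
    for ce,a in blobs(m,15,400):
        print(n,'yellow',ce.round(1),a,onz(c,ce,35).round(1))
c=arm.get_calibration("scene");print('head approx',onz(c,(208,163),20),onz(c,(297,195),3))
c=arm.get_calibration("side");print('head approx',onz(c,(311,133),20),onz(c,(312,200),3))
im=cv2.imread("pics/scene0.png");a=cv2.resize(im[180:270,325:455],None,fx=3,fy=3,interpolation=2);b=cv2.resize(im[140:210,190:310],(390,228),interpolation=2)
cv2.imwrite("pics/crop1.png",np.vstack([a,b]))
E
```

```text
scene card [351.2 218.7] 105 [ 474.5 -108.4   10. ]
scene card [372.9 227.2] 168 [ 477.1 -162.7   10. ]
scene card [395.1 235.8] 178 [ 480.  -216.2   10. ]
scene card [418.5 245. ] 187 [ 482.7 -270.3   10. ]
scene yellow [41.9 37.5] 19 [ 672.8 1401.8   35. ]
scene yellow [613.5 120.4] 60 [1229.3 -621.1   35. ]
scene yellow [464.3 138.9] 17 [ 891.2 -254.4   35. ]
scene yellow [441.8 170.7] 292 [ 722.5 -241.6   35. ]
scene yellow [116.4 171.7] 46 [286.2 461.1  35. ]
scene yellow [102.6 181.8] 163 [243.9 458.4  35. ]
scene yellow [276.5 183.4] 93 [461.   93.3  35. ]
scene yellow [112.7 206.3] 210 [202.5 368.2  35. ]
scene yellow [342.2 217.2] 17 [447.3 -97.4  35. ]
scene yellow [359.1 222.7] 15 [ 452.2 -137.4   35. ]
scene yellow [363.4 224.9] 17 [ 451.4 -148.4   35. ]
scene yellow [381.6 230.5] 18 [ 457.7 -189.3   35. ]
scene yellow [385.5 233.5] 17 [ 454.3 -200.2   35. ]
scene yellow [401.5 241.4] 28 [ 452.3 -238.    35. ]
scene yellow [408.9 243.2] 19 [ 455.9 -253.2   35. ]
scene yellow [426.  250.1] 26 [ 457.2 -290.5   35. ]
side card [314.4 253.2] 23 [ 476.3 -124.4   10. ]
side car
[... 253 characters left out ...]
low [310.5 240.4] 27 [ 468.2 -110.1   35. ]
side yellow [312.9 258.4] 56 [ 473.9 -160.6   35. ]
side yellow [524.7 272.2] 49 [ 893.  -199.9   35. ]
side yellow [313.5 278.8] 73 [ 475.3 -213.6   35. ]
side yellow [443.9 278.7] 41 [ 731.1 -214.9   35. ]
side yellow [448.2 287.9] 25 [ 734.7 -237.3   35. ]
side yellow [525.4 291.7] 49 [ 878.8 -247.1   35. ]
side yellow [457.1 304.5] 168 [ 743.4 -275.5   35. ]
side yellow [314.8 300.2] 85 [ 478.2 -264.5   35. ]
side yellow [315.1 322.3] 62 [ 479.1 -312.9   35. ]
head approx [443.59077282 304.25234782  20.        ] [479.91944853  46.44188835   3.        ]
head approx [464.15464967 323.92016557  20.        ] [469.25286643  55.35408063   3.        ]
```

View pics/crop1.png

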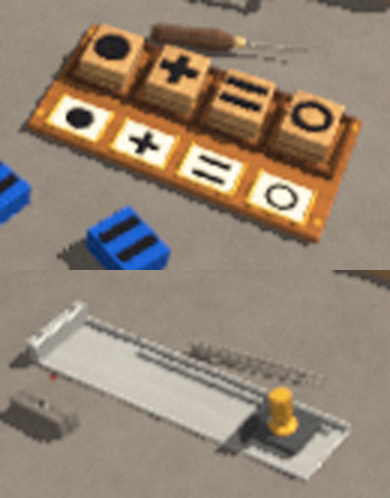

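The crop confirms dot, cross, rules and ring on wood, left to right, and the knob end of the stick nearest the rack. So from the head: ring, rules, cross, dot. I'll move above the stick for a wrist view.

Emit:
{"method": "play_rows", "body": {
  "motion": "40 -40 25 0 0 -7 1;60 -80 30 0 0 -14 1;80 -115 30 0 0 -21 1;95 -155 30 0 0 -28 1;110 -190 30 0 0 -35 1;125 -225 30 0 0 -42 1;140 -260 30 0 0 -49 1;150 -295 30 0 0 -56 1"
}}

```text
time: 0.77
tcp_pos: [439.8, 289.3, 256.4]
tcp_rot: [180.0, 0.0, 97.1]
ft_force: [0.1, -0.2, -0.2]
opening: 0.996
grasp_force: 0.0
```

Emit:
{"method": "play_rows", "body": {
  "motion": "10 -35 0 0 0 -4 1;20 -70 0 0 0 -4 1;20 -100 0 0 0 -4 1;20 -100 0 0 0 -4 1;20 -100 0 0 0 -4 1;20 -100 0 0 0 -4 1"
}}

```text
time: 1.27
tcp_pos: [458.8, 192.3, 256.5]
tcp_rot: [-180.0, -0.1, 93.5]
ft_force: [0.1, 0.3, -0.2]
opening: 1.002
grasp_force: 0.0
```

```bash
python3 - <<'E'
from h import *
s=arm.observe();print(s['time'],s['tcp_pos'],s['tcp_rot'],s['qpos'])
c=arm.get_calibration("wrist");im=arm.read_camera("wrist")[:,:,::-1];cv2.imwrite("pics/w1.png",im);import pickle;pickle.dump(c,open("w1.pkl","wb"));print(c)
E
```

```text
1.2667 [458.77400991 192.28557321 256.45285146] [-1.79960631e+02 -5.12577329e-02  9.34878682e+01] [-38.27275098  20.46966917  18.10599313 104.1141078   -7.55285973
  56.60314734 -13.57734686]
{'mtx': array([[309.70691629,   0.        , 320.68798975],
       [  0.        , 309.70691629, 201.94436939],
       [  0.        ,   0.        ,   1.        ]]), 'R': array([[ 0.99817228,  0.06042423, -0.00100878],
       [ 0.05799088, -0.95301094,  0.29733351],
       [ 0.01700477, -0.29684856, -0.95477315]]), 't': array([-468.85140591,  111.89314077,  469.26346089])}
```

View pics/w1.png

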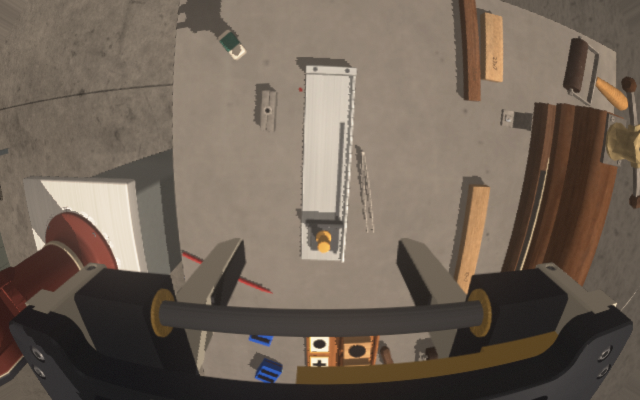

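The wrist picture shows the stick with head plate around (330,70), knob at (323,240) and left (front) edge from (307,75) to (302,260). The rack's top end is at (340,350).

```bash
python3 - <<'E'
from h import *;import pickle
c=pickle.load(open("w1.pkl","rb"));im=cv2.imread("pics/w1.png")
cv2.imwrite("pics/w1c.png",cv2.resize(im[55:270,280:380],None,fx=2.79,fy=2.79,interpolation=2))
g=cv2.cvtColor(im,cv2.COLOR_BGR2GRAY).astype(float);g=cv2.GaussianBlur(g,(3,3),0)
gx=cv2.Sobel(g,-1,1,0)
P=[]
for v in range(80,255,5):
    u=290+np.argmax(gx[v,290:316]);a,b,d=gx[v,u-1:u+2];P.append(onz(c,(u+(a-d)/2/(a-2*b+d),v),3,True)[:2])
P=np.array(P);k=np.polyfit(P[:,1],P[:,0],1);r=P[:,0]-np.polyval(k,P[:,1]);ok=abs(r)<1.5;k=np.polyfit(P[ok,1],P[ok,0],1)
print('front edge x=',k,ok.sum(),len(ok),(P[ok,0]-np.polyval(k,P[ok,1])).std(),'yaw',-np.degrees(np.arctan(k[0])))
hsv=cv2.cvtColor(im,cv2.COLOR_BGR2HSV);m=(hsv[...,0]>12)&(hsv[...,0]<32)&(hsv[...,1]>140)&(hsv[...,2]>100);m[:220]=0;m[262:]=0;m[:,:300]=0;m[:,350:]=0
ys,xs=np.nonzero(m);print('knob',xs.min(),xs.max(),ys.min(),ys.max())
print('floor near end profile',g[250:272,312].astype(int)); 
print('head profile',g[60:85,325].astype(int))
E
```

```text
front edge x= [-1.92399010e-02  4.37799965e+02] 35 35 0.30656014138334925 yaw 1.102229130724993
knob 316 330 231 251
floor near end profile [156 185 197 198 197 197 197 197 189 171 151 139 136 135 134 134 135 136
 136 136 136 136]
head profile [ 81  81  81  82  87 111 154 190 201 201 200 198 190 171 161 174 193 200
 200 200 201 201 201 200 200]
```

View pics/w1c.png

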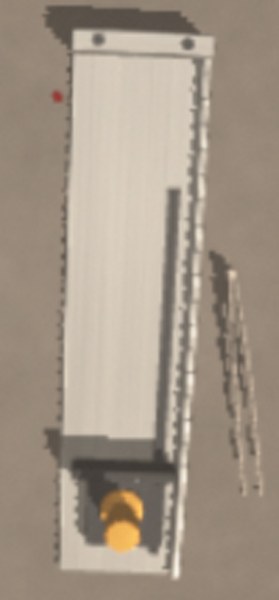

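```bash
python3 - <<'E'
from h import *;import pickle
c=pickle.load(open("w1.pkl","rb"))
print('knob top',onz(c,(323.7,246.8),46,True)); e=onz(c,(312,259.6),2,True);print('near end',e)
for v in(66,72,74):print('head',v,onz(c,(330,v),21,True),onz(c,(330,v),3,True))
for z in(0,3):print('knee face-ish top edge v222',onz(c,(325,222),21,True))
E
```

```text
knob top [467.76609548  98.37878811  46.        ]
near end [453.33937533  54.9321179    2.        ]
head 66 [461.38904803 329.13039718  21.        ] [461.74891615 331.64138925   3.        ]
head 72 [461.8608916  321.39806392  21.        ] [462.24235452 323.5551713    3.        ]
head 74 [462.01832407 318.82881575  21.        ] [462.40699218 320.86833668   3.        ]
knee face-ish top edge v222 [468.10728635 123.83767876  21.        ]
knee face-ish top edge v222 [468.10728635 123.83767876  21.        ]
```

Emit:
{"method": "play_rows", "body": {
  "motion": "10 -40 0 0 0 0 1;20 -80 0 0 0 0 1;30 -120 0 0 0 0 1;40 -160 0 0 0 0 1;50 -200 0 0 0 0 1;60 -240 0 0 0 0 1;65 -280 0 0 0 0 1;70 -320 0 0 0 0 1"
}}

```text
time: 1.98
tcp_pos: [530.3, -128.4, 256.3]
tcp_rot: [180.0, -0.0, 93.7]
ft_force: [0.8, -0.3, -0.9]
opening: 1.002
grasp_force: 0.0
```

Emit:
{"method": "play_rows", "body": {
  "motion": "10 -40 0 0 0 0 1;15 -75 0 0 0 0 1;15 -110 0 0 0 0 1;15 -130 0 0 0 0 1;15 -130 0 0 0 0 1;15 -130 0 0 0 0 1;15 -130 0 0 0 0 1"
}}

```text
time: 2.57
tcp_pos: [545.4, -255.7, 256.1]
tcp_rot: [-180.0, -0.1, 93.7]
ft_force: [0.1, 0.5, -1.2]
opening: 1.002
grasp_force: 0.0
```

```bash
python3 - <<'E'
from h import *
s=arm.observe();print(s['time'],s['tcp_pos'],s['tcp_rot'],s['qpos'])
c=arm.get_calibration("wrist");im=arm.read_camera("wrist")[:,:,::-1];cv2.imwrite("pics/w2.png",im);import pickle;pickle.dump(c,open("w2.pkl","wb"))
E
```

```text
2.5667 [ 545.36038363 -255.7331024   256.07130187] [-1.79996968e+02 -1.41918252e-01  9.36563769e+01] [  9.76083684  30.64119604  21.97031668  87.90337745 -12.38745684
  63.9314684   38.08729396]
```

View pics/w2.png

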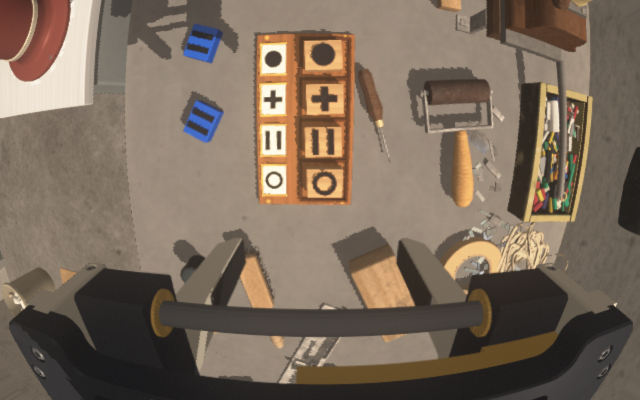

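The picture shows dot (323,53), cross (323,98), rules (323,143) and ring (323,183) in the rack, with their cards to the left in the same order.

```bash
python3 - <<'E'
from h import *;import pickle
c=pickle.load(open("w2.pkl","rb"));im=cv2.imread("pics/w2.png")
m=(im.max(2)<75);R=np.zeros_like(m)
for n,(x,y) in dict(dot=(323,53),cross=(324,98),rules=(323,142),ring=(325,183)).items():
    q=np.zeros_like(m);q[y-15:y+16,x-15:x+16]=m[y-15:y+16,x-15:x+16]
    P=[]
    for ce,a in blobs(q,40,600):P.append(ce);print(n,ce.round(1),a,onz(c,ce,31.3,True).round(1))
h=cv2.cvtColor(im,cv2.COLOR_BGR2HSV);w=(im.min(2)>170)
w=cv2.morphologyEx(w.astype(np.uint8),cv2.MORPH_CLOSE,np.ones((9,9)));w[:,:255]=0;w[:,292:]=0;w[210:]=0
L=[]
for ce,a in blobs(w,150,2000):p=onz(c,ce,10,True);L.append(p);print('card',ce.round(1),a,p.round(1))
L=np.array(L);k=np.polyfit(L[:,1],L[:,0],1);print('rack yaw',-np.degrees(np.arctan(k[0])))
E
```

```text
dot [323.6  53.1] 260 [ 538.6 -104.2   31.3]
card [273.7  58.6] 474 [ 475.  -110.3   10. ]
card [272.9  99. ] 673 [ 477.2 -164.    10. ]
card [273.3 139.8] 680 [ 480.  -217.7   10. ]
card [274.1 179.5] 638 [ 482.8 -271.2   10. ]
rack yaw 2.7963367090783766
```

```bash
python3 - <<'E'
from h import *;import pickle
c=pickle.load(open("w2.pkl","rb"));im=cv2.imread("pics/w2.png")
m=(im.max(2)<110)
for n,(x,y) in dict(dot=(323,53),cross=(324,98),rules=(323,142),ring=(325,183)).items():
    q=m[y-17:y+18,x-17:x+18]
    B=blobs(q,30,600);ys,xs=np.nonzero(q)
    for ce,a in B: p=ce+[x-17,y-17];print(n,p.round(1),a,onz(c,p,31.3,True).round(1))
E
```

```text
dot [320.2  37.5] 116 [533.2 -84.4  31.3]
dot [322.6  53.8] 384 [ 537.6 -105.2   31.3]
cross [324.3  98.2] 268 [ 543.2 -160.5   31.3]
rules [314.9 141.5] 121 [ 535.  -214.8   31.3]
rules [330.2 141.7] 130 [ 553.9 -213.8   31.3]
rules [323.5 158.9] 38 [ 547.  -236.    31.3]
ring [324.3 183. ] 201 [ 550.1 -266.8   31.3]
ring [325.3 198.9] 39 [ 552.7 -287.8   31.3]
```

Emit:
{"method": "play_rows", "body": {
  "motion": "4 -11.5 -35 0 0 -0.9 0.75;4 -11.5 -75 0 0 -0.9 0.75;4 -11.5 -115 0 0 -0.9 0.75;4 -11.5 -155 0 0 -0.9 0.75;4 -11.5 -190 0 0 -0.9 0.75;4 -11.5 -215 0 0 -0.9 0.75;4 -11.5 -232 0 0 -0.9 0.75;4 -11.5 -232 0 0 -0.9 0.75"
}}

```text
time: 3.28
tcp_pos: [547.7, -266.0, 21.0]
tcp_rot: [-179.8, -0.3, 92.8]
ft_force: [-0.3, -0.5, 1.3]
opening: 0.754
grasp_force: 0.0
```

Emit:
{"method": "play_rows", "body": {
  "motion": "0 0 0 0 0 0 0.3;0 0 0 0 0 0 0.3;0 0 0 0 0 0 0.3;0 0 0 0 0 0 0.3;0 0 0 0 0 0 0.3;0 0 0 0 0 0 0.3"
}}

```text
time: 3.78
tcp_pos: [549.1, -270.4, 26.2]
tcp_rot: [179.9, 0.0, 92.5]
ft_force: [-0.6, 1.9, 7.0]
opening: 0.489
grasp_force: 30.0
```

Emit:
{"method": "play_rows", "body": {
  "motion": "0 0 3 0 0 0 0.3;0 0 8 0 0 0 0.3;0 0 25 0 0 0 0.3;0 0 50 0 0 0 0.3;0 0 70 0 0 0 0.3;0 0 70 0 0 0 0.3;0 0 70 0 0 0 0.3"
}}

```text
time: 4.37
tcp_pos: [548.5, -270.6, 95.6]
tcp_rot: [179.9, 0.1, 92.5]
ft_force: [0.1, 0.9, -0.4]
opening: 0.492
grasp_force: 30.0
```

```bash
python3 - <<'E'
from h import *
s=arm.observe();print(s['time'],s['tcp_pos'],s['tcp_rot'],s['ft_force'],s['grasp_force'],s['opening'])
c=arm.get_calibration("wrist");im=arm.read_camera("wrist")[:,:,::-1];cv2.imwrite("pics/w3.png",im)
c=arm.get_calibration("side");im2=arm.read_camera("side")[:,:,::-1];cv2.imwrite("pics/w3.png",np.vstack([cv2.resize(im[150:400],(640,250)),cv2.resize(im2[220:340,280:440],(640,480))[:340]]))
E
```

```text
4.3667 [ 548.54911933 -270.5572946    95.61118776] [1.79894990e+02 5.81422101e-02 9.25199220e+01] [ 0.13524166  0.9462208  -0.40992011] 29.998878836631775 0.4918993110853202
```

View pics/w3.png

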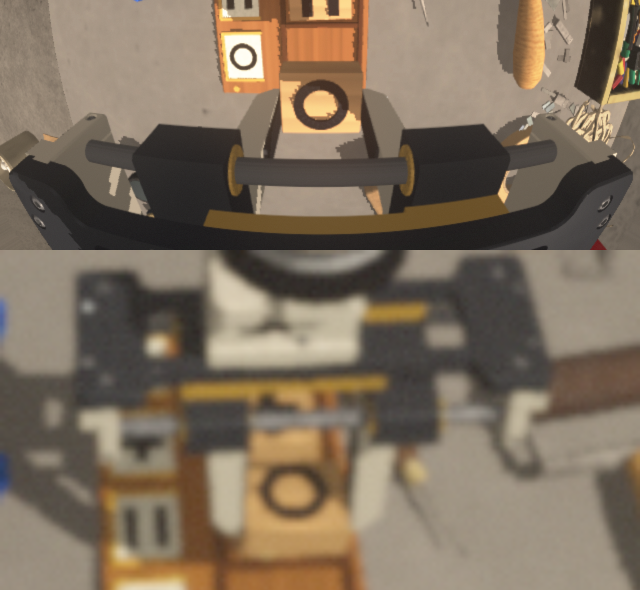

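The ring block is held between the fingers, seen at about (320,252) in the wrist image, and the other blocks are still in the rack. Next I measure its offset in the hand.

```bash
cat >> h.py <<'E'
def held(dz=18.2):
    """ornament centre relative to the TCP (world axes)"""
    s=arm.observe();c=arm.get_calibration("wrist");im=arm.read_camera("wrist")
    z=s['tcp_pos'][2]-dz+23.3;u,v=proj(c,[s['tcp_pos'][0],s['tcp_pos'][1]+2,z],True);x0,y0=int(u)-34,int(v)-30
    m=im[y0:y0+60,x0:x0+68].max(2)<70;ys,xs=None,None
    B=[(ce+[x0,y0],a) for ce,a in blobs(m,150,3000)]
    print(s['tcp_pos'].round(1),s['tcp_rot'].round(2),(u,v))
    for ce,a in B:print(ce.round(1),a,(onz(c,ce,z,True)-s['tcp_pos']).round(1))
E
python3 -c "
from h import *
held()"
```

```text
[ 547.3 -269.6   93.6] [-1.7988e+02 -7.0000e-02  9.2530e+01] (np.float64(321.5968216969334), np.float64(258.08952280599163))
```

```bash
sed -i 's/max(2)<70/max(2)<95/; s/blobs(m,150,3000)/blobs(m,60,3000)/' h.py; python3 -c "
from h import *
held();held()
for i in range(3):arm.read_camera('side');print(arm.observe()['tcp_pos'].round(2))"
```

```text
[ 547.2 -269.5   93.2] [-1.7985e+02 -9.0000e-02  9.2530e+01] (np.float64(321.572314425652), np.float64(258.11052642252577))
[320.9 253.5] 1159 [-0.5  4.9  5.1]
[ 547.2 -269.5   93.1] [-1.7984e+02 -9.0000e-02  9.2530e+01] (np.float64(321.61205993261024), np.float64(258.0675525919053))
[321.  253.6] 1157 [-0.5  4.8  5.1]
[ 547.45 -269.82   93.41]
[ 547.59 -269.93   93.6 ]
[ 547.76 -270.02   93.82]
```

Emit:
{"method": "play_rows", "body": {
  "motion": "-5 35 0 0 0 0 0.3;-10 70 0 0 0 0 0.3;-15 105 0 0 0 0 0.3;-20 140 0 0 0 0 0.3;-25 175 0 0 0 0 0.3;-30 210 0 0 0 0 0.3;-35 245 0 0 0 0 0.3;-40 280 0 0 0 0 0.3"
}}

```text
time: 5.43
tcp_pos: [507.8, 11.4, 94.6]
tcp_rot: [180.0, -0.0, 92.5]
ft_force: [0.4, 0.2, 0.5]
opening: 0.489
grasp_force: 30.0
```

Emit:
{"method": "play_rows", "body": {
  "motion": "-5 35 0 0 0 0 0.3;-10 70 0 0 0 0 0.3;-15 105 0 0 0 0 0.3;-20 140 0 0 0 0 0.3;-25 175 0 0 0 0 0.3;-30 210 0 0 0 -0.5 0.3;-35 245 0 0 0 -1 0.3;-40 280 0 0 0 -1.4 0.3"
}}

```text
time: 6.1
tcp_pos: [467.6, 291.6, 94.5]
tcp_rot: [-180.0, 0.0, 91.1]
ft_force: [0.4, 0.1, -1.4]
opening: 0.491
grasp_force: 30.0
```

Emit:
{"method": "play_rows", "body": {
  "motion": "-4 3 0 0 0 0 0.3;-4 3 -10 0 0 0 0.3;-4 3 -25 0 0 0 0.3;-4 3 -40 0 0 0 0.3;-4 3 -50 0 0 0 0.3;-4 3 -50 0 0 0 0.3;-4 3 -50 0 0 0 0.3;-4 3 -50 0 0 0 0.3"
}}

```text
time: 6.77
tcp_pos: [464.9, 292.1, 45.0]
tcp_rot: [180.0, 0.0, 91.1]
ft_force: [-0.8, 0.7, -0.0]
opening: 0.489
grasp_force: 30.0
```

```bash
python3 - <<'E'
from h import *
held()
im=arm.read_camera("wrist")[:,:,::-1];c=arm.get_calibration("wrist")
for i in range(6):arm.read_camera('side');s=arm.observe();print(s['tcp_pos'].round(2),s['tcp_rot'].round(2),s['ft_force'].round(1))
cv2.imwrite("pics/w4.png",im)
E
```

```text
[464.9 292.1  45. ] [179.95   0.    91.05] (np.float64(321.47143518375066), np.float64(258.07814224555653))
[320.8 253.4] 1184 [-0.4  4.9  5.1]
[464.77 292.88  45.39] [ 1.7992e+02 -5.0000e-02  9.1110e+01] [-0.3 -0.1  0. ]
[464.64 292.95  45.33] [ 1.7993e+02 -5.0000e-02  9.1120e+01] [0.5 1.2 0.2]
[464.51 292.99  45.24] [ 1.7994e+02 -4.0000e-02  9.1130e+01] [-1.1 -0.2  0.3]
[464.35 293.04  45.11] [ 1.7996e+02 -3.0000e-02  9.1140e+01] [-0.3 -0.6 -0.1]
[464.29 293.    45.01] [ 1.7997e+02 -3.0000e-02  9.1140e+01] [ 0.4  0.4 -0.3]
[464.25 293.    44.94] [ 1.7998e+02 -2.0000e-02  9.1140e+01] [0.8 0.4 0.2]
```

View pics/w4.png

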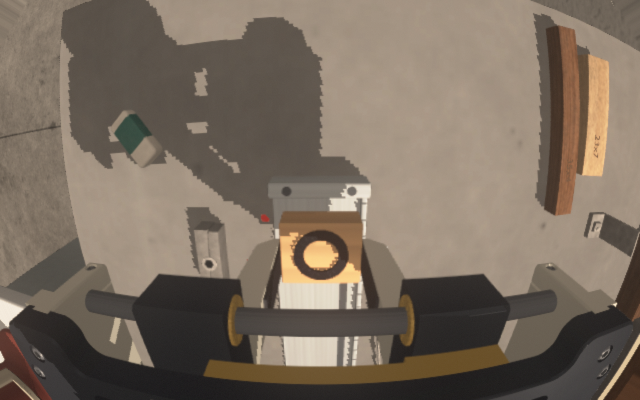

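The block hangs over the stick at (320,250), with the head plate at (320,190). I check the head and floor edges from this close view.

```bash
python3 - <<'E'
from h import *
im=cv2.imread("pics/w4.png");g=cv2.cvtColor(im,cv2.COLOR_BGR2GRAY);c=arm.get_calibration("wrist")
print(g[175:222,325]);print('row208',g[208,262:290],g[208,345:385])
for v in(195,198,200):print(v,onz(c,(325,v),21,True).round(1))
for v in (211,213):print('block far top edge',v,onz(c,(325,v),52,True).round(1))
print('floor left 272.5',onz(c,(272.5,208),3,True),'L/R block edges',onz(c,(281,250),51,True),onz(c,(362,250),51,True))
E
```

```text
[ 92  95  96  96  98  98  98 102 114 120 122 125 126 125 125 124 123 121
 121 122 122 121 117 116 121 122 122 121 122 122 121 122 122 122 121 118
 102  97  95  95  95  93  93  93  91  90  92]
row208 [ 90  89  90  91  92  90  90  90  92  91  96 106 119 122 121 121 120 120
 120 121 122 122 123 119 118 121 123 123] [223 224 223 222 222 223 224 225 225 225 222 182 131 122 118 105 138 190
 219 225 229 210 174 155 154 154 155 155 154 156 154 154 154 155 154 154
 154 154 154 155]
195 [465.9 323.   21. ]
198 [465.9 321.1  21. ]
200 [466.  319.8  21. ]
block far top edge 211 [465.5 323.3  52. ]
block far top edge 213 [465.5 322.2  52. ]
floor left 272.5 [430.52169129 307.87202302   3.        ] L/R block edges [441.99119986 299.87614048  51.        ] [486.31121613 300.72774013  51.        ]
```

Emit:
{"method": "play_rows", "body": {
  "motion": "-0.5 0 -6 0 0 0 0.3;-0.5 0 -12 0 0 0 0.3;-0.5 0 -18 0 0 0 0.3;-0.5 0 -22 0 0 0 0.3;-0.5 0 -23 0 0 0 0.3;-0.5 0 -23.5 0 0 0 0.3;-0.5 0 -24 0 0 0 0.3;-0.5 0 -24 0 0 0 0.3"
}}

```text
time: 7.83
tcp_pos: [463.1, 292.6, 21.1]
tcp_rot: [-179.9, -0.0, 91.1]
ft_force: [-2.0, -0.7, 8.6]
opening: 0.49
grasp_force: 30.0
```

Emit:
{"method": "play_rows", "body": {
  "motion": "0 0 -0.3 0 0 0 0.3;0 0 -0.6 0 0 0 0.3;0 0 -0.6 0 0 0 0.3;0 0 -0.6 0 0 0 0.3"
}}

```text
time: 8.17
tcp_pos: [463.1, 292.6, 21.1]
tcp_rot: [-179.9, -0.0, 91.1]
ft_force: [-3.2, -1.2, 11.9]
opening: 0.49
grasp_force: 30.0
```

Emit:
{"method": "play_rows", "body": {
  "motion": "0 0 0.5 0 0 0 0.5;0 0 0.5 0 0 0 0.65;0 0 0.5 0 0 0 0.65;0 0 0.5 0 0 0 0.65;0 0 10 0 0 0 0.65;0 0 40 0 0 0 0.65;0 -10 75 0 0 0 0.65;0 -40 75 0 0 0 0.75"
}}

```text
time: 8.83
tcp_pos: [467.2, 259.2, 100.3]
tcp_rot: [179.4, -0.5, 91.6]
ft_force: [1.8, 0.3, -0.9]
opening: 0.685
grasp_force: 0.0
```

```bash
python3 - <<'E'
from h import *
s=arm.observe();print(s['tcp_pos'].round(2),s['ft_force'])
im=arm.read_camera("wrist")[:,:,::-1];cv2.imwrite("pics/w5.png",im)
c=arm.get_calibration("wrist");u,v=proj(c,[463.5,297,26.3],True);print(u,v);x0,y0=int(u)-40,int(v)-35
m=im[y0:y0+70,x0:x0+80].max(2)<95
for ce,a in blobs(m,80,2000):p=ce+[x0,y0];print(p.round(1),a,onz(c,p,26.3,True).round(1))
E
```

```text
[467.23 259.23 100.32] [ 1.8477958   0.32183847 -0.85944619]
317.8565168773961 151.28038689921294
[307.2 119.2] 461 [455.3 321.   26.3]
[314.7 167.5] 578 [461.3 284.6  26.3]
```

View pics/w5.png

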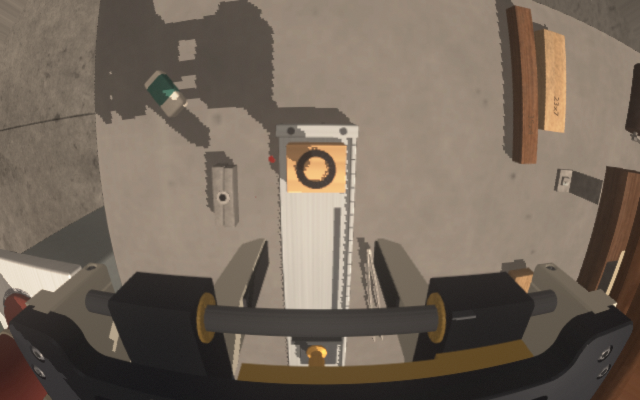

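Emit:
{"method": "play_rows", "body": {
  "motion": "6 -35 0 0 0 0 0.75;12 -70 0 0 0 0 0.75;18 -105 0 0 0 0 0.75;24 -140 0 0 0 0 0.75;30 -175 0 0 0 0 0.75;36 -210 0 0 0 0 0.75;42 -245 0 0 0 0 0.75;48 -280 0 0 0 0 0.75"
}}

```text
time: 9.55
tcp_pos: [511.4, -29.1, 95.1]
tcp_rot: [-180.0, 0.0, 91.1]
ft_force: [0.7, 0.1, -0.2]
opening: 0.752
grasp_force: 0.0
```

Emit:
{"method": "play_rows", "body": {
  "motion": "6 -35 0 0 0 0.5 0.75;12 -70 0 0 0 1 0.75;18 -105 0 0 0 1.7 0.75;24 -140 0 0 0 1.7 0.75;30 -165 0 0 0 1.7 0.75;34 -187 0 0 0 1.7 0.75;34 -187 0 0 0 1.7 0.75;34 -187 0 0 0 1.7 0.75"
}}

```text
time: 10.22
tcp_pos: [544.9, -215.7, 94.9]
tcp_rot: [-179.9, 0.0, 92.6]
ft_force: [0.0, 0.5, -0.1]
opening: 0.75
grasp_force: 0.0
```

Emit:
{"method": "play_rows", "body": {
  "motion": "0 0 0 0 0 0 0.75;0 0 0 0 0 0 0.75;0 0 0 0 0 0 0.75;0 0 0 0 0 0 0.75"
}}

```text
time: 10.55
tcp_pos: [545.8, -212.6, 95.1]
tcp_rot: [-180.0, -0.0, 92.9]
ft_force: [-0.1, 0.3, 0.1]
opening: 0.749
grasp_force: 0.0
```

```bash
cat >> h.py <<'E'
def look(P,fn=None,thr=95):
    """ornament centre near world point P: centre of dark blobs at height P[2]"""
    s=arm.observe();c=arm.get_calibration("wrist");im=arm.read_camera("wrist");u,v=proj(c,P,True);x0,y0=int(u)-30,int(v)-30
    print(s['time'],s['tcp_pos'].round(1),s['tcp_rot'].round(1),(u.round(),v.round()))
    for ce,a in blobs(im[y0:y0+60,x0:x0+60].max(2)<thr,60,2500):
        q=ce+[x0,y0];print(q.round(1),a,onz(c,q,P[2],True).round(1))
    if fn:cv2.imwrite(fn,im[:,:,::-1])
E
python3 -c "
from h import *
look([546,-214,31.3])"
```

```text
10.55 [ 545.8 -212.6   95.1] [-180.    -0.    92.9] (np.float64(322.0), np.float64(220.0))
[332.3 218.5] 306 [ 554.2 -212.3   31.3]
[307.4 219.8] 290 [ 535.2 -214.4   31.3]
```

Emit:
{"method": "play_rows", "body": {
  "motion": "-1 -1 -20 0 0 0 0.75;-1 -1 -40 0 0 0 0.75;-1 -1 -55 0 0 0 0.75;-1 -1 -65 0 0 0 0.75;-1 -1 -69 0 0 0 0.75;-1 -1 -69 0 0 0 0.75;-1 -1 -69 0 0 0 0.75;-1 -1 -69 0 0 0 0.65"
}}

```text
time: 11.27
tcp_pos: [545.4, -215.5, 27.0]
tcp_rot: [179.9, 0.0, 92.8]
ft_force: [0.7, -0.3, 0.2]
opening: 0.714
grasp_force: 0.0
```

Emit:
{"method": "play_rows", "body": {
  "motion": "0 0 0 0 0 0 0.3;0 0 0 0 0 0 0.3;0 0 0 0 0 0 0.3;0 0 0 0 0 0 0.3;0 0 0 0 0 0 0.3;0 0 0 0 0 0 0.3"
}}

```text
time: 11.77
tcp_pos: [545.0, -215.3, 26.6]
tcp_rot: [180.0, 0.0, 92.8]
ft_force: [-1.2, 1.1, 4.2]
opening: 0.495
grasp_force: 29.9
```

Emit:
{"method": "play_rows", "body": {
  "motion": "0 0 2 0 0 0 0.3;0 0 8 0 0 0 0.3;0 0 25 0 0 0 0.3;0 0 50 0 0 0 0.3;-1 0 68 0 0 0 0.3;-5 25 68 0 0 0 0.3;-10 60 68 0 0 0 0.3;-15 95 68 0 0 0 0.3"
}}

```text
time: 12.43
tcp_pos: [529.4, -120.4, 94.8]
tcp_rot: [179.9, 0.0, 92.6]
ft_force: [0.4, 0.6, -0.4]
opening: 0.493
grasp_force: 29.9
```

```bash
python3 -c "
from h import *
held()"
```

```text
[ 529.4 -120.4   94.8] [1.7993e+02 4.0000e-02 9.2650e+01] (np.float64(321.5985252893466), np.float64(258.12047228319005))
[303.3 256.9] 594 [-10.2   2.2   5.1]
[337.5 255.7] 655 [8.7 3.9 5.1]
```

Emit:
{"method": "play_rows", "body": {
  "motion": "-6 35 0 0 0 0 0.3;-12 70 0 0 0 0 0.3;-18 105 0 0 0 0 0.3;-24 140 0 0 0 0 0.3;-30 175 0 0 0 0 0.3;-36 210 0 0 0 0 0.3;-42 245 0 0 0 0 0.3;-48 280 0 0 0 0 0.3"
}}

```text
time: 13.15
tcp_pos: [481.1, 161.4, 94.3]
tcp_rot: [-180.0, -0.0, 92.8]
ft_force: [0.3, -0.2, -0.0]
opening: 0.491
grasp_force: 29.9
```

Emit:
{"method": "play_rows", "body": {
  "motion": "-6 35 0 0 0 -0.8 0.3;-12 70 0 0 0 -1.6 0.3;-17.5 93.5 0 0 0 -1.6 0.3;-17.5 93.5 -10 0 0 -1.6 0.3;-17.5 93.5 -30 0 0 -1.6 0.3;-17.5 93.5 -50 0 0 -1.6 0.3;-17.5 93.5 -55 0 0 -1.6 0.3;-17.5 93.5 -55 0 0 -1.6 0.3"
}}

```text
time: 13.82
tcp_pos: [463.2, 252.0, 37.8]
tcp_rot: [-179.8, 0.1, 91.2]
ft_force: [-0.2, -0.9, -0.0]
opening: 0.49
grasp_force: 29.9
```

```bash
python3 -c "
from h import *
for i in range(3):held(18.5)
im=arm.read_camera('wrist')[:,:,::-1];cv2.imwrite('pics/w6.png',im)"
```

```text
[463.2 252.   37.8] [-1.7981e+02  1.2000e-01  9.1170e+01] (np.float64(321.4883785505332), np.float64(257.83666941076206))
[337.4 255.7] 663 [8.8 3.5 4.8]
[303.2 256.8] 638 [-10.2   2.4   4.8]
[464.1 252.3  38.8] [-1.7993e+02  6.0000e-02  9.1160e+01] (np.float64(321.459870987234), np.float64(257.83581806933984))
[337.4 255.6] 666 [8.8 3.6 4.8]
[303.2 256.9] 633 [-10.1   2.3   4.8]
[464.8 252.7  39.5] [1.7997e+02 1.0000e-02 9.1160e+01] (np.float64(321.4679058574283), np.float64(257.8476500502823))
[337.4 255.7] 664 [8.8 3.5 4.8]
[303.2 256.9] 634 [-10.1   2.4   4.8]
```

View pics/w6.png

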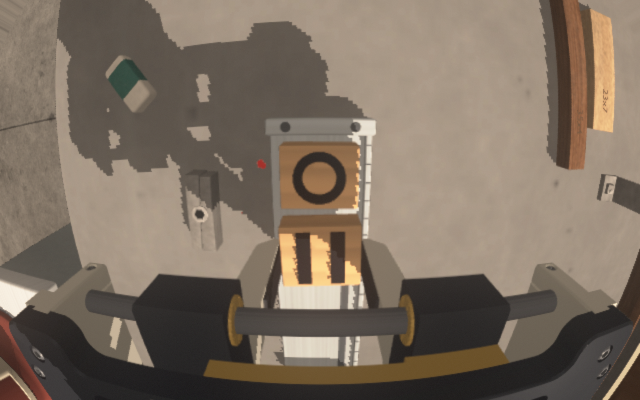

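The ring block sits square by the head (319,178) and the rules block hangs beside it at (320,255), with a small gap.

Emit:
{"method": "play_rows", "body": {
  "motion": "0 0 -5 0 0 0 0.3;0 0 -10 0 0 0 0.3;0 0 -14 0 0 0 0.3;0 0 -16 0 0 0 0.3;0 0 -17 0 0 0 0.3;0 0 -18 0 0 0 0.3;0 0 -18.5 0 0 0 0.3;0 0 -18.5 0 0 0 0.3"
}}

```text
time: 14.68
tcp_pos: [463.8, 253.2, 21.5]
tcp_rot: [-180.0, -0.0, 91.2]
ft_force: [-2.0, -1.4, 7.7]
opening: 0.493
grasp_force: 29.9
```

Emit:
{"method": "play_rows", "body": {
  "motion": "0 0 0 0 0 0 0.3;0 0 0 0 0 0 0.3"
}}

```text
time: 14.85
tcp_pos: [463.8, 253.2, 21.5]
tcp_rot: [-180.0, -0.0, 91.2]
ft_force: [-3.0, -0.6, 6.9]
opening: 0.494
grasp_force: 29.9
```

Emit:
{"method": "play_rows", "body": {
  "motion": "0 0 0.5 0 0 0 0.5;0 0 0.5 0 0 0 0.65;0 0 0.5 0 0 0 0.65;0 0 0.5 0 0 0 0.65;0 0 10 0 0 0 0.65;0 0 40 0 0 0 0.65;0 -5 74 0 0 0 0.65;6 -40 74 0 0 0 0.75"
}}

```text
time: 15.52
tcp_pos: [472.2, 222.3, 99.4]
tcp_rot: [179.5, -0.5, 92.0]
ft_force: [1.5, 1.0, -0.4]
opening: 0.685
grasp_force: 0.0
```

Emit:
{"method": "play_rows", "body": {
  "motion": "7 -35 0 0 0 0 0.75;14 -70 0 0 0 0 0.75;21 -105 0 0 0 0 0.75;28 -140 0 0 0 0 0.75;35 -175 0 0 0 0 0.75;42 -210 0 0 0 0 0.75;49 -245 0 0 0 0.8 0.75;56 -280 0 0 0 1.7 0.75"
}}

```text
time: 16.18
tcp_pos: [526.4, -68.5, 95.2]
tcp_rot: [180.0, 0.0, 93.0]
ft_force: [0.6, 0.6, -0.4]
opening: 0.749
grasp_force: 0.0
```

Emit:
{"method": "play_rows", "body": {
  "motion": "7 -35 0 0 0 0 0.75;14 -70 0 0 0 0 0.75;17.5 -94 0 0 0 0 0.75;17.5 -94 0 0 0 0 0.75;17.5 -94 0 0 0 0 0.75;17.5 -94 0 0 0 0 0.75;17.5 -94 0 0 0 0 0.75;17.5 -94 0 0 0 0 0.75"
}}

```text
time: 16.85
tcp_pos: [543.7, -158.5, 94.5]
tcp_rot: [-180.0, -0.1, 93.1]
ft_force: [-0.0, -0.0, -0.6]
opening: 0.75
grasp_force: 0.0
```

```bash
python3 -c "
from h import *
look([543.5,-160.5,31.3]);look([543.5,-160.5,31.3])"
```

```text
16.85 [ 543.7 -158.5   94.5] [-1.80e+02 -1.00e-01  9.31e+01] (np.float64(321.0), np.float64(221.0))
[320.1 220.2] 520 [ 542.9 -159.8   31.3]
16.9 [ 543.7 -158.8   94.6] [-1.80e+02 -1.00e-01  9.31e+01] (np.float64(321.0), np.float64(221.0))
[320.5 219.4] 550 [ 543.2 -159.5   31.3]
```

Emit:
{"method": "play_rows", "body": {
  "motion": "0 0 -20 0 0 -0.3 0.75;0 0 -40 0 0 -0.3 0.75;0 0 -55 0 0 -0.3 0.75;0 0 -64 0 0 -0.3 0.75;0 0 -68 0 0 -0.3 0.75;0 0 -68 0 0 -0.3 0.75;0 0 -68 0 0 -0.3 0.75;0 0 -68 0 0 -0.3 0.65"
}}

```text
time: 17.62
tcp_pos: [544.4, -160.9, 27.4]
tcp_rot: [179.9, 0.0, 92.6]
ft_force: [0.0, 0.2, 0.3]
opening: 0.715
grasp_force: 0.0
```

Emit:
{"method": "play_rows", "body": {
  "motion": "0 0 0 0 0 0 0.3;0 0 0 0 0 0 0.3;0 0 0 0 0 0 0.3;0 0 0 0 0 0 0.3;0 0 0 0 0 0 0.3;0 0 0 0 0 0 0.3"
}}

```text
time: 18.12
tcp_pos: [543.9, -160.7, 27.0]
tcp_rot: [180.0, 0.0, 92.6]
ft_force: [-0.2, 0.1, 3.7]
opening: 0.49
grasp_force: 29.7
```

Emit:
{"method": "play_rows", "body": {
  "motion": "0 0 2 0 0 0 0.3;0 0 8 0 0 0 0.3;0 0 25 0 0 0 0.3;0 0 50 0 0 0 0.3;-1 0 68 0 0 0 0.3;-7 25 68 0 0 0 0.3;-14 60 68 0 0 0 0.3;-21 95 68 0 0 0 0.3"
}}

```text
time: 18.78
tcp_pos: [522.6, -65.9, 95.3]
tcp_rot: [179.9, 0.0, 92.4]
ft_force: [0.5, 0.9, 0.2]
opening: 0.492
grasp_force: 29.7
```

```bash
python3 -c "
from h import *
held(18.5);held(18.5)"
```

```text
[522.6 -65.9  95.3] [1.7992e+02 4.0000e-02 9.2440e+01] (np.float64(321.60058633605934), np.float64(257.84185241724117))
[320.5 258. ] 1269 [-0.6  1.9  4.8]
[520.3 -54.1  94.1] [-179.75   -0.55   93.21] (np.float64(321.649183463206), np.float64(257.77370818639866))
[320.6 258. ] 1261 [-0.6  1.8  4.8]
```

Emit:
{"method": "play_rows", "body": {
  "motion": "-7 35 0 0 0 0 0.3;-14 70 0 0 0 0 0.3;-21 105 0 0 0 0 0.3;-28 140 0 0 0 0 0.3;-35 175 0 0 0 0 0.3;-42 210 0 0 0 -0.7 0.3;-50 245 0 0 0 -1.4 0.3;-57.5 265 0 0 0 -1.4 0.3"
}}

```text
time: 19.55
tcp_pos: [464.3, 204.1, 94.5]
tcp_rot: [-180.0, -0.1, 91.5]
ft_force: [0.5, 0.7, -1.6]
opening: 0.497
grasp_force: 29.7
```

Emit:
{"method": "play_rows", "body": {
  "motion": "0 13 0 0 0 0 0.3;0 13 -10 0 0 0 0.3;0 13 -30 0 0 0 0.3;0 13 -45 0 0 0 0.3;0 13 -55 0 0 0 0.3;0 13 -55 0 0 0 0.3;0 13 -55 0 0 0 0.3;0 13 -55 0 0 0 0.3"
}}

```text
time: 20.22
tcp_pos: [466.1, 211.3, 40.0]
tcp_rot: [179.9, 0.0, 91.1]
ft_force: [-0.1, 0.7, -1.0]
opening: 0.487
grasp_force: 29.7
```

```bash
python3 -c "
from h import *
for i in range(3):held(18.5)
for i in range(3):arm.read_camera('side')
held(18.5)"
```

```text
[466.1 211.3  40. ] [1.7993e+02 1.0000e-02 9.1130e+01] (np.float64(321.4979983072133), np.float64(257.8157005955127))
[320.6 258.1] 1251 [-0.5  1.8  4.8]
[466.1 211.7  40.2] [ 1.7991e+02 -2.0000e-02  9.1160e+01] (np.float64(321.47470969279345), np.float64(257.82744753333776))
[320.4 258.2] 1246 [-0.6  1.8  4.8]
[466.  212.1  40.3] [ 1.7991e+02 -3.0000e-02  9.1190e+01] (np.float64(321.4693680383857), np.float64(257.805719219038))
[320.4 258.1] 1259 [-0.6  1.8  4.8]
[465.4 212.5  40. ] [ 1.7995e+02 -3.0000e-02  9.1240e+01] (np.float64(321.4718195011258), np.float64(257.8288981669536))
[320.4 258. ] 1258 [-0.6  1.9  4.8]
```

Emit:
{"method": "play_rows", "body": {
  "motion": "0 0 -5 0 0 0 0.3;0 0 -10 0 0 0 0.3;0 0 -14 0 0 0 0.3;0 0 -16 0 0 0 0.3;0 0 -17 0 0 0 0.3;0 0 -18 0 0 0 0.3;0 0 -18.5 0 0 0 0.3;0 0 -18.5 0 0 0 0.3"
}}

```text
time: 21.23
tcp_pos: [464.6, 212.1, 21.9]
tcp_rot: [-179.9, -0.0, 91.2]
ft_force: [-2.7, -0.6, 8.2]
opening: 0.487
grasp_force: 29.8
```

Emit:
{"method": "play_rows", "body": {
  "motion": "0 0 0 0 0 0 0.3;0 0 0 0 0 0 0.3"
}}

```text
time: 21.4
tcp_pos: [464.7, 212.1, 21.9]
tcp_rot: [-179.9, -0.0, 91.2]
ft_force: [-2.4, -1.1, 7.8]
opening: 0.498
grasp_force: 29.8
```

Emit:
{"method": "play_rows", "body": {
  "motion": "0 0 0.5 0 0 0 0.5;0 0 0.5 0 0 0 0.65;0 0 0.5 0 0 0 0.65;0 0 0.5 0 0 0 0.65;0 0 10 0 0 0 0.65;0 0 40 0 0 0 0.65;0 -5 73 0 0 0 0.65;7 -37 73 0 0 0 0.75"
}}

```text
time: 22.07
tcp_pos: [474.0, 183.2, 98.6]
tcp_rot: [179.5, -0.4, 91.9]
ft_force: [1.4, 0.2, -0.3]
opening: 0.684
grasp_force: 0.0
```

Emit:
{"method": "play_rows", "body": {
  "motion": "8 -35 0 0 0 0 0.75;16 -70 0 0 0 0 0.75;24 -105 0 0 0 0 0.75;32 -140 0 0 0 0 0.75;40 -175 0 0 0 0.5 0.75;48 -210 0 0 0 1 0.75;56 -245 0 0 0 1.6 0.75;64 -270 0 0 0 1.6 0.75"
}}

```text
time: 22.73
tcp_pos: [536.2, -99.2, 94.9]
tcp_rot: [180.0, 0.1, 92.6]
ft_force: [0.1, -0.8, 0.3]
opening: 0.752
grasp_force: 0.0
```

Emit:
{"method": "play_rows", "body": {
  "motion": "4 -10 0 0 0 0 0.75;4 -10 0 0 0 0 0.75;4 -10 0 0 0 0 0.75;4 -10 0 0 0 0 0.75;4 -10 0 0 0 0 0.75;4 -10 0 0 0 0 0.75"
}}

```text
time: 23.23
tcp_pos: [540.0, -102.3, 94.0]
tcp_rot: [-180.0, -0.1, 93.0]
ft_force: [-0.7, -0.2, -0.9]
opening: 0.75
grasp_force: 0.0
```

```bash
python3 -c "
from h import *
look([540,-105,31.3]);look([540,-105,31.3],thr=75)"
```

```text
23.2333 [ 540.  -102.3   94. ] [-1.8e+02 -1.0e-01  9.3e+01] (np.float64(321.0), np.float64(222.0))
[318.2 221. ] 951 [ 537.7 -104.1   31.3]
23.2833 [ 540.  -102.7   94. ] [-1.8e+02 -1.0e-01  9.3e+01] (np.float64(321.0), np.float64(222.0))
```

Emit:
{"method": "play_rows", "body": {
  "motion": "-2 0 -20 0 0 -0.2 0.75;-2 0 -40 0 0 -0.2 0.75;-2 0 -55 0 0 -0.2 0.75;-2 0 -64 0 0 -0.2 0.75;-2 0 -67.5 0 0 -0.2 0.75;-2 0 -67.5 0 0 -0.2 0.75;-2 0 -67.5 0 0 -0.2 0.75;-2 0 -67.5 0 0 -0.2 0.65"
}}

```text
time: 24.0
tcp_pos: [538.9, -104.9, 27.4]
tcp_rot: [179.9, 0.0, 92.6]
ft_force: [0.7, -0.7, 0.4]
opening: 0.715
grasp_force: 0.0
```

Emit:
{"method": "play_rows", "body": {
  "motion": "0 0 0 0 0 0 0.3;0 0 0 0 0 0 0.3;0 0 0 0 0 0 0.3;0 0 0 0 0 0 0.3;0 0 0 0 0 0 0.3;0 0 0 0 0 0 0.3"
}}

```text
time: 24.5
tcp_pos: [538.4, -104.7, 27.0]
tcp_rot: [180.0, -0.0, 92.6]
ft_force: [-1.2, -0.7, 4.3]
opening: 0.489
grasp_force: 29.7
```

Emit:
{"method": "play_rows", "body": {
  "motion": "0 0 2 0 0 0 0.3;0 0 8 0 0 0 0.3;0 0 25 0 0 0 0.3;0 0 50 0 0 0 0.3;-1 0 67.5 0 0 0 0.3;-7 15 67.5 0 0 0 0.3;-8 30 67.5 0 0 0 0.3;-8 30 67.5 0 0 0 0.3"
}}

```text
time: 25.17
tcp_pos: [529.8, -70.8, 94.3]
tcp_rot: [-180.0, -0.2, 92.9]
ft_force: [-0.6, 0.3, 0.2]
opening: 0.49
grasp_force: 29.7
```

```bash
python3 -c "
from h import *
held(18.5);held(18.5)"
```

```text
[529.8 -70.8  94.3] [-179.96   -0.19   92.89] (np.float64(321.6428694799713), np.float64(257.8185512727272))
[320.5 258.9] 1787 [-0.6  1.3  4.8]
[530.1 -72.8  94.2] [-1.7998e+02 -7.0000e-02  9.2820e+01] (np.float64(321.66979804552784), np.float64(257.7811121544987))
[320.5 258.9] 1782 [-0.6  1.2  4.8]
```

Emit:
{"method": "play_rows", "body": {
  "motion": "-8 35 0 0 0 0 0.3;-16 70 0 0 0 0 0.3;-25 105 0 0 0 0 0.3;-34 140 0 0 0 0 0.3;-43 175 0 0 0 -0.5 0.3;-52 210 0 0 0 -1 0.3;-60 235 0 0 0 -1.5 0.3;-64 246 0 0 0 -1.5 0.3"
}}

```text
time: 25.93
tcp_pos: [465.2, 175.1, 93.6]
tcp_rot: [-179.9, -0.1, 91.4]
ft_force: [0.5, -0.7, -0.6]
opening: 0.491
grasp_force: 29.7
```

Emit:
{"method": "play_rows", "body": {
  "motion": "0 0 -10 0 0 0 0.3;0 0 -30 0 0 0 0.3;0 0 -45 0 0 0 0.3;0 0 -54 0 0 0 0.3;0 0 -54 0 0 0 0.3;0 0 -54 0 0 0 0.3;0 0 -54 0 0 0 0.3;0 0 -54 0 0 0 0.3"
}}

```text
time: 26.6
tcp_pos: [467.0, 170.9, 40.7]
tcp_rot: [179.9, -0.0, 91.1]
ft_force: [0.7, 0.2, -1.0]
opening: 0.493
grasp_force: 29.7
```

```bash
python3 -c "
from h import *
for i in range(5):arm.read_camera('side')
held(18.5)
cv2.imwrite('pics/w7.png',arm.read_camera('wrist')[:,:,::-1])"
```

```text
[466.4 171.5  40.5] [ 1.7996e+02 -2.0000e-02  9.1140e+01] (np.float64(321.4517222603574), np.float64(257.86577342334533))
[320.5 259. ] 1779 [-0.5  1.3  4.8]
```

View pics/w7.png

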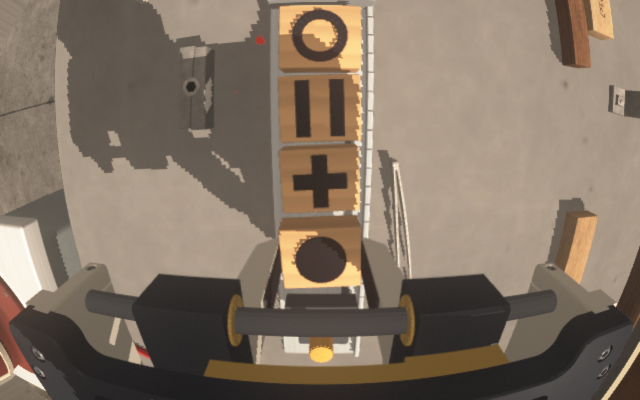

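Ring (320,35), rules (320,108) and cross (320,182) stand square in the stick; the dot block hangs at (320,258) just above its place. I lower it.

Emit:
{"method": "play_rows", "body": {
  "motion": "0 0 -5 0 0 0 0.3;0 0 -10 0 0 0 0.3;0 0 -14 0 0 0 0.3;0 0 -16 0 0 0 0.3;0 0 -17 0 0 0 0.3;0 0 -18 0 0 0 0.3;0 0 -19 0 0 0 0.3;0 0 -19 0 0 0 0.3"
}}

```text
time: 27.62
tcp_pos: [466.0, 171.2, 22.0]
tcp_rot: [-180.0, -0.0, 91.1]
ft_force: [-1.9, -0.2, 8.0]
opening: 0.49
grasp_force: 29.7
```

Emit:
{"method": "play_rows", "body": {
  "motion": "0 0 0 0 0 0 0.3;0 0 0 0 0 0 0.3"
}}

```text
time: 27.78
tcp_pos: [465.9, 171.2, 21.9]
tcp_rot: [-180.0, -0.0, 91.1]
ft_force: [-2.5, -1.0, 7.9]
opening: 0.49
grasp_force: 29.7
```

Emit:
{"method": "play_rows", "body": {
  "motion": "0 0 0.5 0 0 0 0.5;0 0 0.5 0 0 0 0.65;0 0 0.5 0 0 0 0.65;0 0 0.5 0 0 0 0.65;0 0 10 0 0 0 0.65;0 0 40 0 0 0 0.65;0 0 73 0 0 0 0.65;1 -30 73 0 0 0 0.65"
}}

```text
time: 28.45
tcp_pos: [470.2, 149.3, 98.6]
tcp_rot: [179.5, -0.4, 91.8]
ft_force: [1.7, 1.1, -0.4]
opening: 0.65
grasp_force: 0.0
```

Emit:
{"method": "play_rows", "body": {
  "motion": "0 -35 0 0 0 0 0.5;1 -44 0 0 0 0 0.5;1 -44 0 0 0 0 0.5;1 -44 0 0 0 0 0.5;1 -44 0 0 0 0 0.5;1 -44 0 0 0 0 0.5;1 -44 0 0 0 0 0.5;1 -44 0 0 0 0 0.5"
}}

```text
time: 29.12
tcp_pos: [468.0, 98.4, 93.8]
tcp_rot: [-180.0, -0.0, 91.2]
ft_force: [-0.4, -0.0, 0.3]
opening: 0.499
grasp_force: 0.0
```

```bash
python3 - <<'E'
from h import *
for i in range(3):arm.read_camera('side')
s=arm.observe();c=arm.get_calibration("wrist");im=arm.read_camera("wrist")[:,:,::-1];print(s['tcp_pos'].round(1))
h=cv2.cvtColor(im,cv2.COLOR_BGR2HSV);m=(h[...,0]>12)&(h[...,0]<32)&(h[...,1]>140)&(h[...,2]>100)
u,v=proj(c,[467.9,98,46],True);x0,y0=int(u)-40,int(v)-40;print(u,v)
for ce,a in blobs(m[y0:y0+80,x0:x0+80],30,3000):print(ce+[x0,y0],a,onz(c,ce+[x0,y0],40,True).round(1))
cv2.imwrite("pics/w8.png",im)
E
```

```text
[468.1  97.7  93.9]
321.04902450409315 225.63221745734805
[320.62836879 216.65106383] 705 [467.5 102.6  40. ]
```

View pics/w8.png

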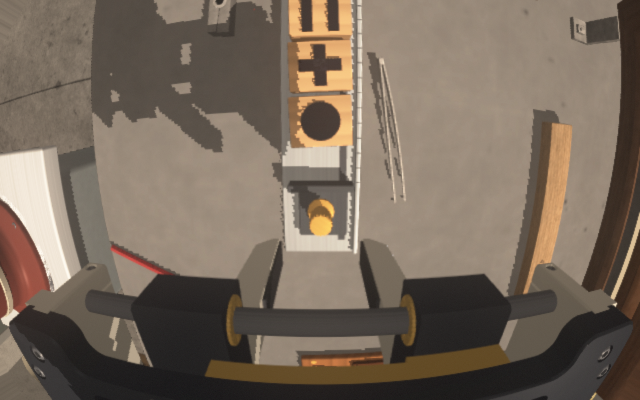

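The four blocks are in order. The knob top is at (320,226), right under the hand, so I go down and grip it.

Emit:
{"method": "play_rows", "body": {
  "motion": "-0.5 0 -20 0 0 0 0.5;-0.5 0 -40 0 0 0 0.5;-0.5 0 -52 0 0 0 0.5;-0.5 0 -57 0 0 0 0.5;-0.5 0 -57 0 0 0 0.5;-0.5 0 -57 0 0 0 0.5;-0.5 0 -57 0 0 0 0.3;-0.5 0 -57 0 0 0 0.15"
}}

```text
time: 29.98
tcp_pos: [468.3, 97.4, 37.8]
tcp_rot: [179.9, -0.0, 91.1]
ft_force: [-0.1, -0.3, -0.0]
opening: 0.399
grasp_force: 0.0
```

Emit:
{"method": "play_rows", "body": {
  "motion": "0 0 0 0 0 0 0.05;0 0 0 0 0 0 0.05;0 0 0 0 0 0 0.05;0 0 0 0 0 0 0.05;0 0 0 0 0 0 0.05;0 0 0 0 0 0 0.05;0 0 0 0 0 0 0.05"
}}

```text
time: 30.57
tcp_pos: [467.9, 97.4, 37.3]
tcp_rot: [180.0, -0.0, 91.1]
ft_force: [-0.5, 0.4, 3.2]
opening: 0.164
grasp_force: 30.0
```

Emit:
{"method": "play_rows", "body": {
  "motion": "0 2 0 0 0 0 0.05;0 5 0 0 0 0 0.05;0 8 0 0 0 0 0.05;-0.2 11 0 0 0 0 0.05;-0.2 14 0 0 0 0 0.05;-0.3 17 0 0 0 0 0.05;-0.4 20 0 0 0 0 0.05;-0.4 23 0 0 0 0 0.05"
}}

```text
time: 31.23
tcp_pos: [467.4, 120.2, 37.3]
tcp_rot: [180.0, 0.0, 91.1]
ft_force: [-0.7, -2.5, 5.5]
opening: 0.16
grasp_force: 30.0
```

Emit:
{"method": "play_rows", "body": {
  "motion": "0 2 0 0 0 0 0.05;0 4 0 0 0 0 0.05;-0.1 6 0 0 0 0 0.05;-0.2 8 0 0 0 0 0.05;-0.2 10 0 0 0 0 0.05;-0.3 12 0 0 0 0 0.05;-0.3 14 0 0 0 0 0.05;-0.3 15 0 0 0 0 0.05"
}}

```text
time: 31.9
tcp_pos: [467.2, 135.1, 37.3]
tcp_rot: [180.0, 0.0, 91.1]
ft_force: [0.5, -2.9, 6.2]
opening: 0.16
grasp_force: 30.0
```

Emit:
{"method": "play_rows", "body": {
  "motion": "0 0.5 0 0 0 0 0.05;0 1 0 0 0 0 0.05;0 1.5 0 0 0 0 0.05;0 2 0 0 0 0 0.05;0 2.5 0 0 0 0 0.05;0 3 0 0 0 0 0.05;0 3.5 0 0 0 0 0.05;0 3.5 0 0 0 0 0.05"
}}

```text
time: 32.57
tcp_pos: [467.1, 138.3, 37.3]
tcp_rot: [180.0, 0.0, 91.1]
ft_force: [-0.7, -2.8, 4.7]
opening: 0.163
grasp_force: 30.0
```

Emit:
{"method": "play_rows", "body": {
  "motion": "0 0.5 0 0 0 0 0.05;0 1 0 0 0 0 0.05;0 1.5 0 0 0 0 0.05;0 2 0 0 0 0 0.05;0 2.5 0 0 0 0 0.05;0 3 0 0 0 0 0.05;0 3 0 0 0 0 0.05;0 3 0 0 0 0 0.05"
}}

```text
time: 33.23
tcp_pos: [467.0, 141.2, 37.3]
tcp_rot: [180.0, 0.1, 91.1]
ft_force: [0.4, -2.2, 6.1]
opening: 0.167
grasp_force: 30.0
```

```bash
python3 - <<'E'
from h import *
s=arm.observe();print(s['tcp_pos'].round(1),s['ft_force'])
cv2.imwrite("pics/w9.png",arm.read_camera("wrist")[:,:,::-1])
E
```

```text
[467.  141.2  37.3] [ 0.37709511 -2.17085342  6.14442713]
```

View pics/w9.png

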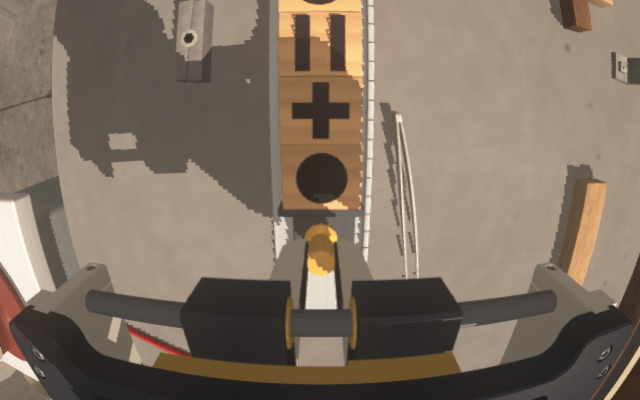

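The row is moving as one, with dot, cross and rules touching and square, and the knee against the dot block. I keep pushing until the force rises.

Emit:
{"method": "play_rows", "body": {
  "motion": "0 0.5 0 0 0 0 0.05;0 1 0 0 0 0 0.05;0 1.5 0 0 0 0 0.05;0 1.5 0 0 0 0 0.05;0 1.5 0 0 0 0 0.05"
}}

```text
time: 33.7
tcp_pos: [467.0, 142.7, 37.3]
tcp_rot: [180.0, 0.0, 91.1]
ft_force: [-0.7, -2.0, 5.5]
opening: 0.163
grasp_force: 30.0
```

Emit:
{"method": "play_rows", "body": {
  "motion": "0 0.5 0 0 0 0 0.05;0 1 0 0 0 0 0.05;0 1.5 0 0 0 0 0.05;0 1.5 0 0 0 0 0.05;0 1.5 0 0 0 0 0.05"
}}

```text
time: 34.12
tcp_pos: [467.0, 143.8, 37.3]
tcp_rot: [180.0, 0.1, 91.1]
ft_force: [-0.8, -3.4, 5.6]
opening: 0.165
grasp_force: 30.0
```

Emit:
{"method": "play_rows", "body": {
  "motion": "0 0.5 0 0 0 0 0.05;0 1 0 0 0 0 0.05;0 1 0 0 0 0 0.05;0 1 0 0 0 0 0.05"
}}

```text
time: 34.45
tcp_pos: [467.0, 143.9, 37.3]
tcp_rot: [180.0, 0.1, 91.0]
ft_force: [0.5, -4.5, 5.6]
opening: 0.16
grasp_force: 30.0
```

Emit:
{"method": "play_rows", "body": {
  "motion": "0 0.5 0 0 0 0 0.05;0 1 0 0 0 0 0.05;0 1 0 0 0 0 0.05;0 1 0 0 0 0 0.05"
}}

```text
time: 34.78
tcp_pos: [467.0, 143.9, 37.3]
tcp_rot: [180.0, 0.2, 91.0]
ft_force: [-1.0, -6.5, 5.5]
opening: 0.162
grasp_force: 30.0
```

The knee has stopped and the force is rising, so the line is tight. I relax the push, let go and rise.

Emit:
{"method": "play_rows", "body": {
  "motion": "0 -0.8 0 0 0 0 0.05;0 -1.6 0 0 0 0 0.05;0 -1.6 0 0 0 0 0.3;0 -1.6 0 0 0 0 0.4;0 -1.6 0 0 0 0 0.4;0 -1.6 0 0 0 0 0.4;0 -1.6 10 0 0 0 0.4;0 -1.6 40 0 0 0 0.4"
}}

```text
time: 35.45
tcp_pos: [464.3, 144.9, 75.0]
tcp_rot: [-179.6, 0.1, 91.1]
ft_force: [-0.1, -0.5, 0.7]
opening: 0.399
grasp_force: 0.0
```

Emit:
{"method": "play_rows", "body": {
  "motion": "0 0 40 0 0 0 0.4;0 0 80 0 0 0 0.4;0 0 120 0 0 0 0.4;0 0 150 0 0 0 0.4;0 0 150 0 0 0 0.4;0 0 150 0 0 0 0.4;0 0 150 0 0 0 0.4;0 0 150 0 0 0 0.4"
}}

```text
time: 36.12
tcp_pos: [465.7, 145.2, 225.7]
tcp_rot: [-179.8, 0.1, 91.1]
ft_force: [0.1, 1.1, 0.8]
opening: 0.399
grasp_force: 0.0
```

```bash
python3 - <<'E'
from h import *
for i in range(5):arm.read_camera('side')
s=arm.observe();print(s['tcp_pos'].round(1),s['ft_force'].round(1))
c=arm.get_calibration("wrist");im=arm.read_camera("wrist")[:,:,::-1];x0,y0,x1,y1=270,60,390,300
cv2.imwrite("pics/w10.png",cv2.resize(im[y0:y1,x0:x1],None,fx=2.4,fy=2.4,interpolation=2))
for n,y in dict(ring=300,rules=262,cross=224,dot=186).items():
    u,v=proj(c,[466,y,26.3],True);u,v=int(u),int(v);q=im[v-11:v+12,u-13:u+14].max(2)<95
    ys,xs=np.nonzero(q);print(n,(u,v),onz(c,(xs.mean()+u-13,ys.mean()+v-11),26.3,True).round(1))
E
```

```text
[466.5 145.  226.2] [-0.4 -0.1 -0.1]
ring (323, 45) [463.4 300.9  26.3]
rules (322, 78) [462.8 262.   26.3]
cross (322, 110) [464.6 225.2  26.3]
dot (321, 143) [466.  187.1  26.3]
```

View pics/w10.png

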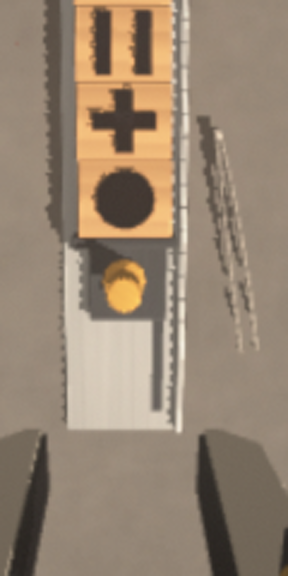

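The blocks are tight and square against the knee, which sits at the dot block, and the ring's far edge is at y ≈ 320, the head's face. The hand is clear.

```bash
python3 -c "
from rig import arm
print(arm.finish_job())"
```

```text
the job is handed in; nothing more can be done
None
```

I set the four blocks in the stick from the head in the order ring, rules, cross, dot, closed the knee up until it stopped against the row, let go and handed the job in; no verdict was returned.

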